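# Find the concealed catch of the weight safe and open its cover

## Robot

A 6-joint arm with a two-finger parallel gripper is mounted at the origin on a cart in front of the work surface, level with it; the furniture and walls round the work are solid. World frame = base frame: x ahead of the robot, y to its left, z up, the work surface at z = 0. Lengths are in m, angles in rad, forces in N, time in s.
With the tool pointing down it reaches from about 0.35 to 0.875 m from the base axis. Payload 4.2 kg.
Tool frame: the origin (TCP) lies at the very end of the fingers, on their centre line; the grasp point (between the pads) lies 19 mm behind it; z points along the fingers, y is the line along which they close (so a half turn about z gives the same grasp; the last joint's range is limited). The gripper opens to 85 mm and grips with 20 to 120 N. Pads are 22 mm wide; open, the fingers measure 114 mm over their backs; the gripper's body (76 mm by 85 mm) begins 54 mm behind the grasp point. The pads swing forward as they close: fully open they stand 13 mm farther back than shut.
Start: joints at [1.453, 0.385, 0.008, 0, -1.194, -0.259], TCP at [0.23, 0.581, 0.231] pointing down, gripper open.
Joint ranges: [-3.14, 3.14], [-1.21, 2.06], [-1.07, 1.41], [-3.16, 2.05], [-2.99, -0.16], [-3.1, 3.1]. Speed limits (rad/s): [2.79, 2.79, 3.14, 3.14, 3.14, 3.14].

## Interface

Orientations are given as a unit quaternion [w, x, y, z].
In Python, from plant import r, get_image, camera_params gives the robot as it stands. The module is installed in compiled form; this text tells all that it offers.
- The arm moves only by the tool arm_command, never from a script. Its argument "rows" is a list of rows, each a list of 7 numbers: the finger opening in mm, from 0 to 85.4, then the shift along the tool's x, y, z in mm, then the turn, a rotation vector about the tool's x, y, z in degrees. In form: [[grip, tx, ty, tz, ax, ay, az], ...]. A call has 1 to 12 rows; each row shifts and turns the commanded pose from where the row before left it, along the tool's axes as they then stand; what a row does not reach is not made up. A row lasts 1/8 s, in which the tool goes at most 62.5 mm and 10.7 degrees, less where a joint would pass 70% of its speed; a pose out of reach is approached as far as the arm can. A call with a gripper value outside its range is refused whole. The fingers move at their own pace and stop on an object; the grip force is fixed at half the most. Time passes only in rows, so rows that do not move let the fingers close. It gives the time, the measured TCP pose, the force, the opening and the grip force at its end, in the units of the state.
- r.read_state(): the state, without advancing time (a new reading comes with each control period).
- get_image(name): name is "scene" or "top"; returns the picture (400x640x3 uint8, blue, green, red); there is no depth.
- camera_params(name): a dict with "mtx" (3x3 intrinsics, pixels), "R" (3x3) and "t" (3): a world point X has camera coordinates R X + t. Camera axes: x right, y down, z forward; pixel columns grow to the right and rows downward; lengths in m; the calibration is good to about 2 mm. A picture is of the moment at which its call begins. camera_params takes no time and is no camera call.
- r.close_job(): hands the job in; it is judged then, once.
The state is a dict: "clock": time; "joints": joint angles; "joint_velocities": joint speeds; "joint_efforts": joint torques, N m; "position": TCP position; "tool_rot": TCP orientation; "contact_force": force on the tool from outside, world axes, zero at the start; "moment": the same for the moment, N m; "opening": opening from 0.0 (shut) to 1.0 (fully open); "finger_force": force on a finger pad.
Only numpy, scipy, OpenCV 4.12 (cv2) and the standard library are available. Lean on these libraries where they do the work, as an engineer would, in place of code of your own. Each camera call takes 0.05 s, during which the arm holds its last target. There are 200 camera calls.

## Task

The flat grey weight safe is locked by a catch concealed in one part of the black ribbed strip along its top, which looks the same all along. Run closed fingertips lightly along the strip until they drop into the part that gives way, press down there until the steel cover springs ajar, then slide the cover by its post fully open, to the left, and let go, so that the two check weights under it stand uncovered and upright. Press gently throughout: the strip as a whole must never be pushed down by 7 mm (about 14 N), and leave the loose vial, weight and beaker nearby where they are.

Things in the scene. Friction and masses are not known exactly. Their poses are not given: they have to be found in the camera images.
- safe: Flat grey steel safe, fixed to the worktop, 100 mm deep (its x), 204 mm wide (its y), its deck 52 mm above the worktop. Origin: centre of its underside; x points to the rear (strip side), y along the strip, in the direction in which the cover opens; z up.
- strip_mid (a point): Middle of the top of the black ribbed strip at rest, 80 mm above the worktop, 34 mm behind the safe's origin. Strip: 24 mm wide (safe's x), 176 mm long (y), its top 28 mm above the deck, between end posts 12 mm thick and 8 mm higher. One 44 mm long part, full width, somewhere along it (another place each time), is the catch; it looks like the rest.
- strip (a joint): How far the whole strip is pushed down, m, 0 at rest, stop at 0.008. It floats on springs: sinks from about 3 N, then 1.5 N per mm. The catch part also gives way on its own, from about 2 N at 0.35 N per mm, so fingertips wholly on it drop below its neighbours (some 8 mm under 5 N), and springs back when released.
- cover (a joint): How far the cover is open, m, along the safe's +y: 0 locked; unlocked by pressing the catch 13 mm below the strip's rest height (about 6 N, if nothing but the catch is pressed; it stops at 15 mm below its neighbours), when it springs ajar to about 0.02; 0.05 at its stop, fully open. It slides with about 1 N and stays where left.
- post_mid (a point): Middle of the black upright post on the steel cover, which is used to slide it; moves with the cover. The post is 14 mm square and stands from 57 to 85 mm above the worktop; this point is 71 mm above the worktop and, with the cover shut, at x -19 mm, y -15 mm of the safe.
- large_weight: Steel check weight, 19 mm across and 30 mm tall, standing in a hole of the blue insert under the cover; origin at the centre of its underside, z up.
- small_weight: Steel check weight, 15 mm across and 22 mm tall, standing in another hole of the insert; origin at the centre of its underside, z up.
- capped_vial: Bystander: white-capped glass vial, 30 mm across, 60 mm tall; origin at the centre of its underside.
- spare_weight: Bystander: steel check weight, 24 mm across, 38 mm tall; origin at the centre of its underside.
- small_beaker: Bystander: small glass beaker, 43 mm across, 58 mm tall; origin at the centre of its underside.

How it is judged:
By the outcome, as a careful person would: the job done as asked, in the order asked, and still so for the second after the job is handed in, with the robot touching nothing.
It also fails if it takes over 56 s, if anything falls off the work surface, if the arm or the gripper's body presses on something with over 40 N, if the wrist force passes 120 N, or if a joint passes its speed limit or range.

## Working session

There is one attempt and no reset: what is moved stays moved. The work goes in short steps, Python scripts to look and compute and a tool call to move; the robot and the scene stay as the last step left them, time stands still between calls to the robot, and variables do not carry over. Pictures are saved under pics/ and viewed, at most 10 in all, crops included, and the job is handed in when it is done.

Besides the shell and the picture viewer there is one more tool, called after "Request:" as a command line: name --pt "numbers of a row" for each row, then --argument value for the rest. arm_command: Moves the arm, as the interface text tells. Its arguments: {"type":"object","properties":{"rows":{"type":"array"}},"required":["rows"]}

```bash
mkdir -p pics; python3 - <<'E'
from plant import r,get_image,camera_params
import cv2
for n in("scene","top"):
    cv2.imwrite(f"pics/{n}0.png",get_image(n)); p=camera_params(n); print(n,p)
s=r.read_state(); print(s)
E
```

```text
scene {'mtx': array([[450.7239701 ,   0.        , 327.44230141],
       [  0.        , 450.7239701 , 200.58542369],
       [  0.        ,   0.        ,   1.        ]]), 'R': array([[ 0.99515926, -0.09795566, -0.00792095],
       [-0.07837816, -0.74246975, -0.66527854],
       [ 0.05928674,  0.66267892, -0.74655323]]), 't': array([-0.4465474 ,  0.35632428,  0.79189011])}
top {'mtx': array([[471.73399921,   0.        , 321.01644712],
       [  0.        , 471.73399921, 197.884604  ],
       [  0.        ,   0.        ,   1.        ]]), 'R': array([[ 0.01450137, -0.99983188, -0.01122161],
       [-0.99560285, -0.01339949, -0.0927115 ],
       [ 0.09254555,  0.01251671, -0.99562978]]), 't': array([0.35536832, 0.49911277, 0.94506712])}
{'clock': 0.1, 'joints': array([ 1.45256196e+00,  3.85501245e-01,  6.74214633e-03, -4.10691631e-04,
       -1.19400605e+00, -2.58596235e-01]), 'joint_velocities': array([ 1.36156839e-03, -7.15779435e-04,  2.92397325e-03,  2.26142800e-04,
       -1.93038815e-05, -1.27685722e-03]), 'joint_efforts': array([-9.76023730e-04, -3.93322670e+01,  1.88928437e+01,  4.19799462e+00,
       -2.61430163e-03,  6.77414135e-06]), 'position': array([0.22978452, 0.58065869, 0.23031359]), 'tool_rot': array([ 9.95371269e-04,  9.82287603e-01, -1.87376785e-01, -1.21366428e-04]), 'contact_force': array([-0.08265292, -0.26106273,  0.27434045]), 'moment': array([ 0.00626477,  0.00818802, -0.03286737]), 'finger_force': 0.0, 'opening': 1.0036836603990804}
```

View pics/top0.png

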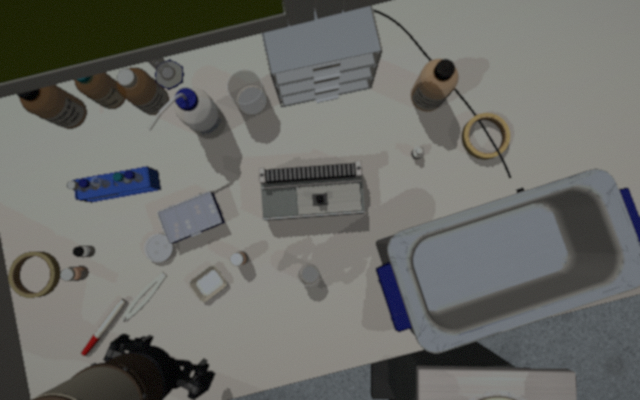

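View pics/scene0.png

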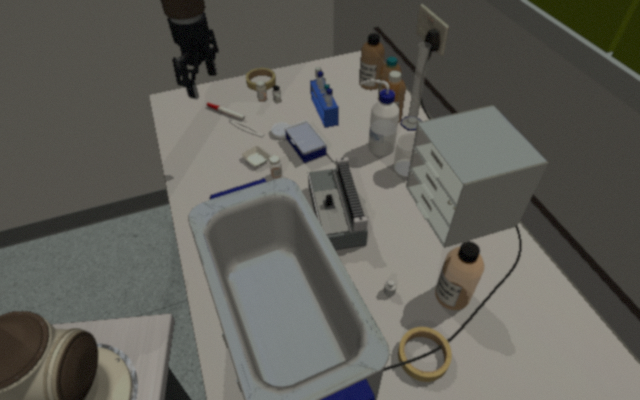

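The top view shows the safe at about cols 262–368, rows 163–225, with the strip along its upper edge and the post near (320,200). The vial is at (239,258), the beaker near (311,275), the spare weight at (418,153), and a drawer cabinet stands behind. Next I'll enlarge the safe.

```bash
python3 - <<'E'
import cv2
i=cv2.imread("pics/top0.png")[140:250,225:385]
i=cv2.convertScaleAbs(i,alpha=1.6,beta=10)
cv2.imwrite("pics/c1.png",cv2.resize(i,None,fx=5,fy=5,interpolation=cv2.INTER_CUBIC))
E
```

```text
(no output)
```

View pics/c1.png

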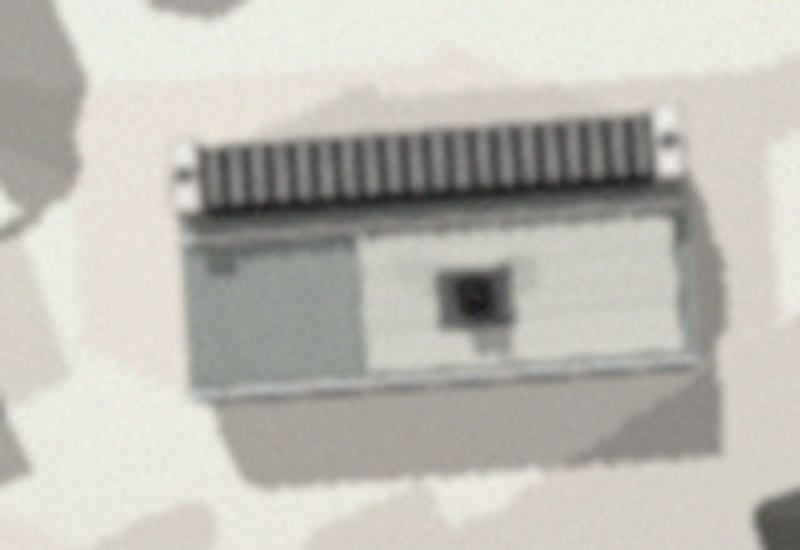

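The crop shows end-post caps centred at about (186,178) and (669,143), and the post top at about (476,296). The front deck corners are at (200,395) and (692,362).

```bash
cat > h.py <<'E'
import numpy as np
from plant import camera_params
def px2w(n,u,v,z):
    p=camera_params(n); R,t=p["R"],p["t"]
    d=R.T@np.linalg.solve(p["mtx"],[u,v,1]); c=-R.T@t
    return c+d*(z-c[2])/d[2]
def crop(n,u,v,z): return px2w(n,225+u/5,140+v/5,z)
E
python3 - <<'E'
from h import *
from plant import r
L=crop("top",186,178,.088);R=crop("top",669,143,.088);P=crop("top",476,296,.085)
FL=crop("top",195,396,.052);FR=crop("top",694,363,.052)
SL=crop("top",203,150,.08);SR=crop("top",652,116,.08)
d=L-R; print(L,R,np.linalg.norm(d),"exp .188"); ey=d/np.linalg.norm(d); ex=np.array([ey[1],-ey[0],0])
print("yaw",np.degrees(np.arctan2(-ey[0],ey[1])))
mid=(L+R)/2; o=mid-.034*ex; print("mid",mid,"o",o)
for n,q in dict(P=P,FL=FL,FR=FR,SL=SL,SR=SR).items(): print(n,q,(q-o)@ex,(q-o)@ey)
for n,(u,v,z) in dict(vial=(239,258,.06),wt=(418,151,.038),beak=(310,272,.058)).items():
    q=px2w("top",u,v,z);print(n,q,(q-o)@ex,(q-o)@ey)
s=r.read_state()
from scipy.spatial.transform import Rotation as Ro
print(Ro.from_quat(s["tool_rot"],scalar_first=True).as_matrix().round(3))
E
```

```text
[0.53001205 0.47591336 0.088     ] [0.54606988 0.28933283 0.088     ] 0.18727025892177177 exp .188
yaw 4.918971070413976
mid [0.53804096 0.3826231  0.088     ] o [0.50416619 0.3797077  0.088     ]
P [0.48596649 0.36309761 0.085     ] -0.019556928940152 -0.014988352941950285
FL [0.44739047 0.47504405 0.052     ] -0.04839182592098592 0.09985355940097315
FR [0.46331525 0.27633086 0.052     ] -0.049564713071193894 -0.0994932623744707
SL [0.5422436  0.47066407 0.08      ] 0.04573638978375748 0.08735635161518061
SR [0.55788794 0.2954995  0.08      ] 0.0463033122347274 -0.08850452989723419
vial [0.37017558 0.52116583 0.06      ] -0.12136753303840515 0.15242639682029976
wt [0.59179321 0.16534872 0.038     ] 0.06892368907506782 -0.2210832249349859
beak [0.34496718 0.38136279 0.058     ] -0.1584707554800472 0.01529979611624687
[[ 0.93  -0.368 -0.001]
 [-0.368 -0.93  -0.002]
 [ 0.     0.002 -1.   ]]
```

Request:
arm_command --pt "0 39 13.4 10 0 0 0" --pt "0 39 13.4 10 0 0 0" --pt "0 39 13.4 10 0 0 0" --pt "0 39 13.4 10 0 0 0" --pt "0 39 13.4 10 0 0 0" --pt "0 39 13.4 10 0 0 0" --pt "0 39 13.4 10 0 0 0" --pt "0 39 13.4 10 0 0 0" --pt "0 39 13.4 10 0 0 0" --pt "0 39 13.4 10 0 0 0" --pt "0 0 0 0 0 0 10.5" --pt "0 0 0 0 0 0 10.5"

```text
clock: 1.6
position: [0.5435, 0.312, 0.1303]
tool_rot: [0.001, 0.93, -0.367, -0.0]
contact_force: [-0.3, 0.9, 0.5]
opening: -0.0
finger_force: 0.0
```

Request:
arm_command --pt "0 0 0 0 0 0 10.5" --pt "0 0 0 0 0 0 10.5" --pt "0 0 0 0 0 0 10.5" --pt "0 0 0 0 0 0 10.5" --pt "0 0 0 0 0 0 0"

```text
clock: 2.22
position: [0.543, 0.3129, 0.1308]
tool_rot: [0.0, 0.74, -0.672, -0.0]
contact_force: [-0.5, 0.2, -0.1]
opening: -0.001
finger_force: 0.0
```

```bash
cat >> h.py <<'E'
from plant import r
from scipy.spatial.transform import Rotation as Ro
ex=np.array([.9963,.0857,0]);ey=np.array([-.0857,.9963,0]);O=np.array([.5042,.3797,0])
def st():
    s=r.read_state();M=Ro.from_quat(s["tool_rot"],scalar_first=True).as_matrix();p=s["position"]-O
    print("t",round(s["clock"],2),"safe xyz mm",np.round([p@ex*1e3,p@ey*1e3,p[2]*1e3],1),"F",s["contact_force"].round(2),"open",round(s["opening"],3))
    E=np.c_[ex,ey,[0,0,1]]; print((E.T@M).round(3))
E
python3 -c "
from h import *;st()
import cv2;from plant import get_image
cv2.imwrite('pics/s1.png',cv2.convertScaleAbs(cv2.resize(get_image('scene')[90:290,230:430],None,fx=3,fy=3,interpolation=cv2.INTER_CUBIC),alpha=1.5))"
```

```text
t 2.23 safe xyz mm [ 33.  -69.9 130.8] F [-0.5   0.23 -0.1 ] open -0.001
[[ 0.011 -1.    -0.001]
 [-1.    -0.011 -0.001]
 [ 0.001  0.001 -1.   ]]
```

View pics/s1.png

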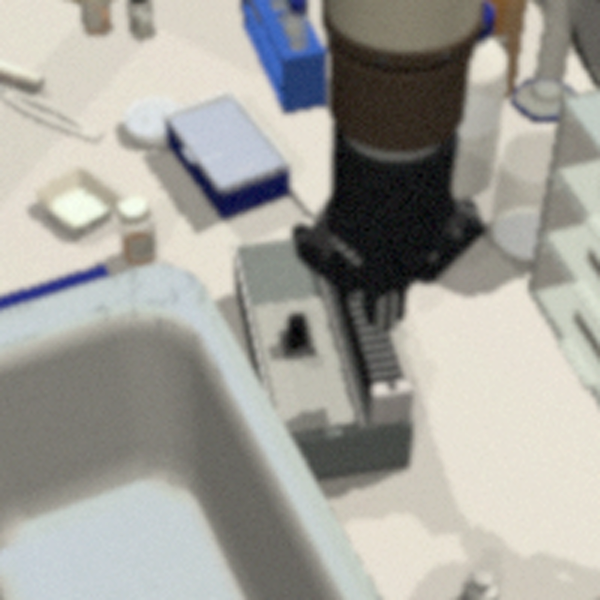

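The closed fingers hang above the strip near its right end, aligned with it and clear of the post. Lowering to contact.

Request:
arm_command --pt "0 3 -1 15 0 0 0" --pt "0 0 0 15 0 0 0" --pt "0 0 0 13 0 0 0" --pt "0 0 0 4 0 0 0" --pt "0 0 0 0 0 0 0"

```text
clock: 2.9
position: [0.5445, 0.3101, 0.0838]
tool_rot: [0.0, 0.74, -0.673, 0.0]
contact_force: [0.5, -0.0, 0.6]
opening: 0.001
finger_force: 0.0
```

Request:
arm_command --pt "0 0 0 2.5 0 0 0" --pt "0 0 0 0 0 0 0"

```text
clock: 3.15
position: [0.5446, 0.3102, 0.0821]
tool_rot: [-0.0, 0.74, -0.673, 0.0]
contact_force: [0.7, -0.9, -0.5]
opening: 0.004
finger_force: 0.0
```

Request:
arm_command --pt "0 0 0 1 0 0 0" --pt "0 0 0 0 0 0 0"

```text
clock: 3.4
position: [0.5445, 0.3101, 0.0809]
tool_rot: [-0.0, 0.74, -0.673, -0.0]
contact_force: [0.7, -0.3, 0.7]
opening: -0.006
finger_force: 0.0
```

Request:
arm_command --pt "0 0 0 1.5 0 0 0" --pt "0 0 0 0 0 0 0"

```text
clock: 3.65
position: [0.5447, 0.3103, 0.0799]
tool_rot: [-0.0, 0.74, -0.673, 0.0]
contact_force: [-0.4, 0.1, 3.4]
opening: 0.0
finger_force: 1.7
```

Request:
arm_command --pt "0 0 0 1 0 0 0" --pt "0 0 0 0 0 0 0"

```text
clock: 3.9
position: [0.5447, 0.3103, 0.0789]
tool_rot: [-0.0, 0.74, -0.673, 0.0]
contact_force: [-2.0, -0.3, 6.1]
opening: -0.002
finger_force: 2.6
```

Request:
arm_command --pt "0 -5 0 -0.3 0 0 0" --pt "0 -5 0 0 0 0 0" --pt "0 0 0 0 0 0 0"

```text
clock: 4.28
position: [0.5439, 0.3204, 0.0789]
tool_rot: [-0.0, 0.74, -0.673, 0.0]
contact_force: [0.1, -1.7, 5.2]
opening: 0.004
finger_force: 2.6
```

Request:
arm_command --pt "0 -5 0 0 0 0 0" --pt "0 -5 0 0 0 0 0" --pt "0 0 0 0 0 0 0"

```text
clock: 4.65
position: [0.5429, 0.3304, 0.0788]
tool_rot: [-0.0, 0.74, -0.673, 0.0]
contact_force: [0.2, -1.3, 5.1]
opening: -0.001
finger_force: 2.6
```

Request:
arm_command --pt "0 -5 0 0 0 0 0" --pt "0 -5 0 0 0 0 0" --pt "0 0 0 0 0 0 0"

```text
clock: 5.03
position: [0.5419, 0.3404, 0.0789]
tool_rot: [-0.0, 0.74, -0.673, 0.0]
contact_force: [-0.9, -1.2, 4.2]
opening: -0.002
finger_force: 2.6
```

Request:
arm_command --pt "0 -5 0 0 0 0 0" --pt "0 -5 0 0 0 0 0" --pt "0 0 0 0 0 0 0"

```text
clock: 5.4
position: [0.541, 0.3503, 0.0789]
tool_rot: [-0.0, 0.74, -0.673, 0.0]
contact_force: [-2.1, -1.7, 5.5]
opening: -0.0
finger_force: 2.6
```

Request:
arm_command --pt "0 -5 0 0 0 0 0" --pt "0 -5 0 0 0 0 0" --pt "0 0 0 0 0 0 0"

```text
clock: 5.78
position: [0.54, 0.3602, 0.0789]
tool_rot: [-0.0, 0.74, -0.673, 0.0]
contact_force: [0.1, -2.2, 5.1]
opening: -0.0
finger_force: 2.6
```

Request:
arm_command --pt "0 -5 0 0 0 0 0" --pt "0 -5 0 0 0 0 0" --pt "0 0 0 0 0 0 0"

```text
clock: 6.15
position: [0.539, 0.3702, 0.0788]
tool_rot: [-0.0, 0.74, -0.673, 0.0]
contact_force: [0.2, -2.9, 5.3]
opening: -0.003
finger_force: 2.6
```

Request:
arm_command --pt "0 -5 0 0 0 0 0" --pt "0 -5 0 0 0 0 0" --pt "0 0 0 0 0 0 0"

```text
clock: 6.52
position: [0.5381, 0.3802, 0.0788]
tool_rot: [-0.0, 0.74, -0.673, 0.0]
contact_force: [-0.3, -1.8, 4.5]
opening: 0.001
finger_force: 2.6
```

Request:
arm_command --pt "0 -5 0 0 0 0 0" --pt "0 -5 0 0 0 0 0" --pt "0 0 0 0 0 0 0"

```text
clock: 6.9
position: [0.5372, 0.3902, 0.0788]
tool_rot: [-0.0, 0.74, -0.673, 0.0]
contact_force: [-0.9, -2.0, 5.2]
opening: 0.004
finger_force: 2.6
```

Request:
arm_command --pt "0 -5 0 0 0 0 0" --pt "0 -5 0 0 0 0 0" --pt "0 0 0 0 0 0 0"

```text
clock: 7.28
position: [0.5362, 0.4001, 0.0788]
tool_rot: [-0.0, 0.74, -0.673, 0.0]
contact_force: [-0.4, -1.6, 5.6]
opening: 0.006
finger_force: 2.5
```

Request:
arm_command --pt "0 -5 0 0 0 0 0" --pt "0 -5 0 0 0 0 0" --pt "0 0 0 0 0 0 0"

```text
clock: 7.65
position: [0.5353, 0.41, 0.0788]
tool_rot: [-0.0, 0.74, -0.673, 0.0]
contact_force: [-0.3, -2.7, 4.3]
opening: -0.001
finger_force: 2.5
```

Request:
arm_command --pt "0 -5 0 0 0 0 0" --pt "0 -5 0 0 0 0 0" --pt "0 0 0 0 0 0 0"

```text
clock: 8.02
position: [0.5343, 0.4201, 0.0788]
tool_rot: [-0.0, 0.74, -0.673, 0.0]
contact_force: [-0.4, -2.3, 5.3]
opening: -0.003
finger_force: 2.5
```

Request:
arm_command --pt "0 -5 0 0 0 0 0" --pt "0 -5 0 0 0 0 0" --pt "0 0 0 0 0 0 0"

```text
clock: 8.4
position: [0.5334, 0.43, 0.0789]
tool_rot: [-0.0, 0.74, -0.673, 0.0]
contact_force: [0.4, -1.6, 5.2]
opening: -0.007
finger_force: 2.5
```

Request:
arm_command --pt "0 -5 0 0 0 0 0" --pt "0 -5 0 0 0 0 0" --pt "0 0 0 0 0 0 0"

```text
clock: 8.78
position: [0.5322, 0.4404, 0.0782]
tool_rot: [-0.0, 0.74, -0.673, -0.0]
contact_force: [-0.1, -0.6, 3.0]
opening: -0.0
finger_force: 1.3
```

Request:
arm_command --pt "0 -5 0 0 0 0 0" --pt "0 -5 0 0 0 0 0" --pt "0 0 0 0 0 0 0"

```text
clock: 9.15
position: [0.5312, 0.4503, 0.0784]
tool_rot: [-0.0, 0.74, -0.673, -0.0]
contact_force: [-0.2, 0.5, 1.8]
opening: -0.003
finger_force: 1.2
```

The fingertips dropped in, with the force falling to about 2 N at safe y ≈ 57–68. I'll back off to y ≈ 63 and press.

Request:
arm_command --pt "0 5 0 0 0 0 0" --pt "0 0 0 3 0 0 0" --pt "0 0 0 2 0 0 0" --pt "0 0 0 0 0 0 0"

```text
clock: 9.65
position: [0.5321, 0.445, 0.0739]
tool_rot: [-0.001, 0.74, -0.673, -0.0]
contact_force: [-0.5, 3.0, 4.0]
opening: -0.002
finger_force: 1.9
```

Request:
arm_command --pt "0 0 0 2 0 0 0" --pt "0 0 0 2 0 0 0" --pt "0 0 0 0 0 0 0"

```text
clock: 10.02
position: [0.5321, 0.445, 0.0698]
tool_rot: [-0.001, 0.74, -0.673, 0.0]
contact_force: [0.2, 2.9, 4.7]
opening: 0.004
finger_force: 2.5
```

Request:
arm_command --pt "0 0 0 1.5 0 0 0" --pt "0 0 0 1.5 0 0 0" --pt "0 0 0 0 0 0 0"

```text
clock: 10.4
position: [0.5321, 0.445, 0.0671]
tool_rot: [-0.001, 0.74, -0.673, 0.0]
contact_force: [-0.2, 2.7, 6.4]
opening: 0.001
finger_force: 2.9
```

```bash
python3 -c "
from h import *;st()
import cv2;from plant import get_image
cv2.imwrite('pics/s2.png',cv2.convertScaleAbs(cv2.resize(get_image('scene')[130:270,270:410],None,fx=4,fy=4,interpolation=cv2.INTER_CUBIC),alpha=1.5))"
```

```text
t 10.4 safe xyz mm [33.4 62.7 67.1] F [-0.16  2.66  6.41] open 0.001
[[ 0.009 -1.     0.001]
 [-1.    -0.009  0.001]
 [-0.001 -0.001 -1.   ]]
```

View pics/s2.png

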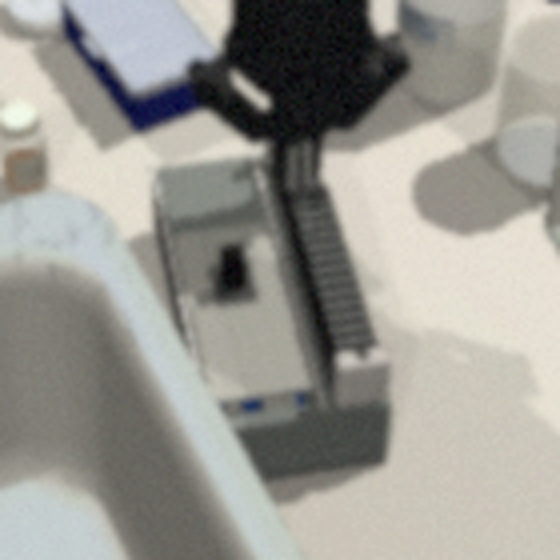

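The blue insert now shows at the right end of the cover, near (255,405) and (302,398), and the post has shifted, so the cover is ajar. I'll lift and go to the right of the post, then confirm with the top view.

Request:
arm_command --pt "0 0 0 -5 0 0 0" --pt "0 0 0 -15 0 0 0" --pt "0 0 0 -20 0 0 0" --pt "0 31 17.5 0 0 0 0" --pt "0 31 17.5 0 0 0 0" --pt "0 31 17.5 0 0 0 0" --pt "0 0 0 0 0 0 0"

```text
clock: 11.32
position: [0.4862, 0.3432, 0.1061]
tool_rot: [0.003, 0.739, -0.674, -0.0]
contact_force: [0.1, -0.6, 0.1]
opening: -0.001
finger_force: 0.0
```

```bash
python3 -c "
from h import *;st()
import cv2;from plant import get_image
f=lambda i:cv2.convertScaleAbs(cv2.resize(i,None,fx=4,fy=4,interpolation=cv2.INTER_CUBIC),alpha=1.5)
a=f(get_image('scene')[130:270,285:385]);b=f(get_image('top')[140:280,255:355])
cv2.imwrite('pics/s3.png',np.hstack([a,b]))"
```

```text
t 11.32 safe xyz mm [-21.1 -34.9 106.1] F [ 0.1  -0.61  0.07] open -0.001
[[ 0.006 -1.    -0.005]
 [-1.    -0.006 -0.004]
 [ 0.004  0.005 -1.   ]]
```

View pics/s3.png

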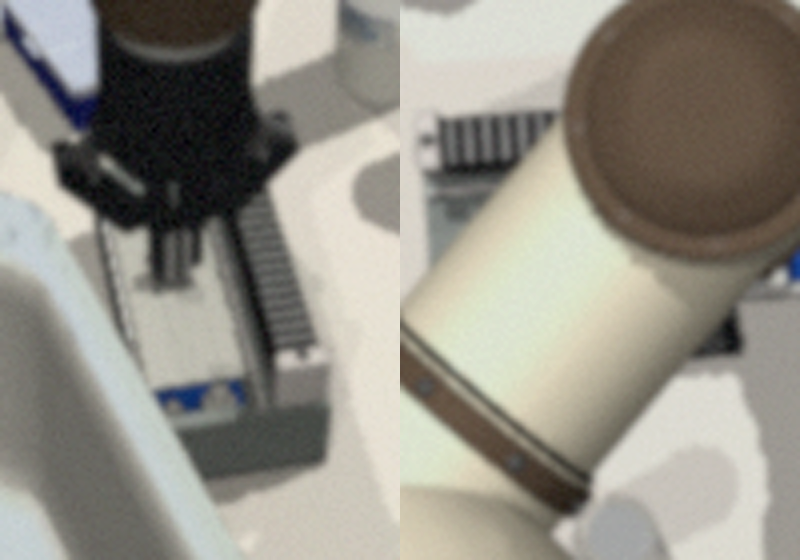

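The cover is ajar, with the weights starting to show at its right end, and the fingers are to the right of the post. Lowering and pushing to the left.

Request:
arm_command --pt "0 0 -2 15 0 0 0" --pt "0 0 0 15 0 0 0" --pt "0 0 0 11 0 0 0" --pt "0 0 0 0 0 0 0"

```text
clock: 11.92
position: [0.4896, 0.3466, 0.0637]
tool_rot: [0.002, 0.74, -0.673, 0.0]
contact_force: [0.2, -0.0, -0.3]
opening: 0.002
finger_force: 0.0
```

Request:
arm_command --pt "0 -8 0 0 0 0 0" --pt "0 -8 0 0 0 0 0" --pt "0 -6 0 0 0 0 0" --pt "0 -5 0 0 0 0 0" --pt "0 -5 0 0 0 0 0" --pt "0 0 0 0 0 0 0"

```text
clock: 12.68
position: [0.4872, 0.3796, 0.0656]
tool_rot: [-0.0, 0.74, -0.673, -0.0]
contact_force: [0.2, 1.2, -0.5]
opening: -0.002
finger_force: 0.0
```

Request:
arm_command --pt "0 -5 0 0 0 0 0" --pt "0 -5 0 0 0 0 0" --pt "0 -4 0 0 0 0 0" --pt "0 0 0 0 0 0 0"

```text
clock: 13.18
position: [0.486, 0.3936, 0.0656]
tool_rot: [-0.0, 0.74, -0.673, -0.0]
contact_force: [1.4, -0.4, -0.3]
opening: -0.001
finger_force: 0.0
```

```bash
python3 -c "
from h import *;st()"
```

```text
t 13.18 safe xyz mm [-17.   15.4  65.6] F [ 1.42 -0.37 -0.32] open -0.001
[[ 0.009 -1.     0.   ]
 [-1.    -0.009  0.001]
 [-0.001 -0.    -1.   ]]
```

Request:
arm_command --pt "0 -2 0 0 0 0 0" --pt "0 0 0 0 0 0 0"

```text
clock: 13.42
position: [0.4858, 0.3952, 0.0656]
tool_rot: [-0.0, 0.74, -0.673, -0.0]
contact_force: [-0.4, 0.8, 0.8]
opening: 0.004
finger_force: 0.0
```

Request:
arm_command --pt "0 -1 0 0 0 0 0" --pt "0 0 0 0 0 0 0"

```text
clock: 13.68
position: [0.4857, 0.396, 0.0657]
tool_rot: [-0.0, 0.74, -0.673, 0.0]
contact_force: [-0.6, -0.6, 0.2]
opening: 0.002
finger_force: 0.3
```

Request:
arm_command --pt "0 -2 0 0 0 0 0" --pt "0 0 0 0 0 0 0"

```text
clock: 13.92
position: [0.4856, 0.3964, 0.0657]
tool_rot: [0.001, 0.74, -0.673, 0.001]
contact_force: [1.5, -4.4, 1.2]
opening: 0.001
finger_force: 2.5
```

Request:
arm_command --pt "0 -1 0 0 0 0 0" --pt "0 0 0 0 0 0 0"

```text
clock: 14.18
position: [0.4856, 0.3964, 0.0657]
tool_rot: [0.002, 0.739, -0.673, 0.001]
contact_force: [2.9, -6.1, 1.5]
opening: -0.001
finger_force: 3.6
```

The stop is reached (force rising, position static). Backing off, lifting and clearing the view.

Request:
arm_command --pt "0 8 0 0 0 0 0" --pt "0 0 0 -30 0 0 0" --pt "0 0 0 -50 0 0 0" --pt "0 0 0 -50 0 0 0" --pt "0 -35 20 0 0 0 0" --pt "0 -35 30 0 0 0 0" --pt "0 -35 30 0 0 0 0" --pt "0 -35 30 0 0 0 0" --pt "0 -35 30 0 0 0 0" --pt "0 -20 20 0 0 0 0" --pt "0 0 0 0 0 0 0" --pt "0 0 0 0 0 0 0"

```text
clock: 15.68
position: [0.3085, 0.5698, 0.1956]
tool_rot: [0.0, 0.74, -0.673, -0.0]
contact_force: [-1.0, -0.3, -0.7]
opening: -0.003
finger_force: 0.0
```

```bash
python3 -c "
from h import *;st()
import cv2;from plant import get_image
f=lambda i:cv2.convertScaleAbs(cv2.resize(i,None,fx=4,fy=4,interpolation=cv2.INTER_CUBIC),alpha=1.5)
a=f(get_image('scene')[130:270,290:380]);b=f(get_image('top')[150:290,265:375])
cv2.imwrite('pics/s4.png',np.hstack([a,b]))"
```

```text
t 15.68 safe xyz mm [-178.6  206.2  195.6] F [-0.99 -0.27 -0.65] open -0.003
[[ 0.009 -1.    -0.   ]
 [-1.    -0.009  0.   ]
 [-0.     0.    -1.   ]]
```

View pics/s4.png

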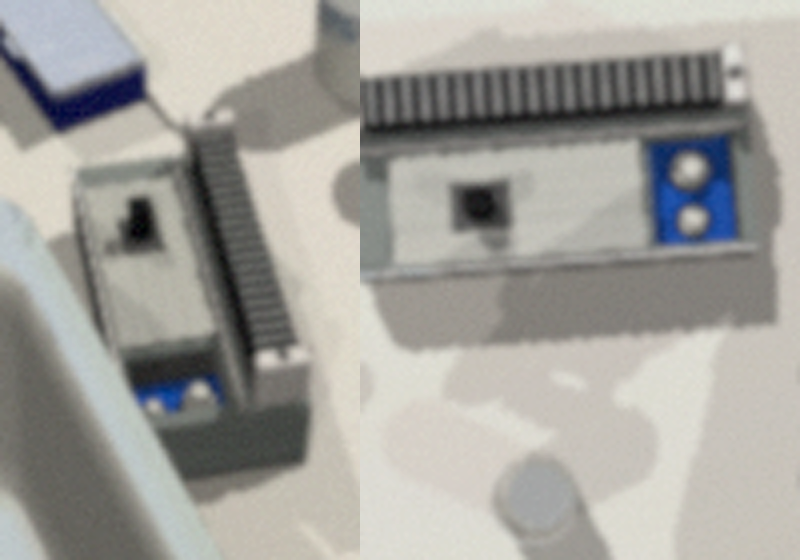

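The cover is fully left, with the post at about pixel (295,201), roughly 49 mm from where it started. Both weights stand upright and uncovered in the blue insert, and the beaker is in place. Handing in.

```bash
python3 -c "
from plant import r
print(r.close_job())"
```

```text
the job is handed in; nothing more can be done
None
```

The job is handed in: I found the catch near the left end of the strip and pressed it with about 6 N. I then slid the cover left to its stop, leaving both check weights upright and uncovered; the vial, spare weight and beaker were not touched.

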